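# Make up a cooking kit and a drinks kit

## Task

Make up two kits in the wooden trays from the things standing on the right-hand part of the worktop. The cooking kit goes in the long tray with three compartments: the spice jar in the small end compartment, the food tin in the middle one and the kitchen timer in the large end one; the drinks kit goes in the short tray with two compartments: the glass in the smaller, the drink can in the larger. Everything stands upright on the floor of its compartment; tip nothing over on the way, set the glass down gently rather than dropping it, and leave the coffee cup and the oblong tub where they are.

Things in the scene. Friction and masses are not known exactly. Their poses are not given: they have to be found in the camera images.
- cooking_tray: Shallow light-wood tray, 92 x 239 mm, three compartments in a row. Fixed. Walls 6 mm thick, tops 13 mm above the worktop; floor 3 mm thick. Origin: centre of the underside; x across its short side, y along it, z up. Compartments are 80 mm wide in x, centred on x = 0. Along y: small (spice jar) 58 mm long, centre y = -84.5 mm; middle (food tin) 75 mm, y = -12 mm; large (timer) 82 mm, y = +72.5 mm.
- drinks_tray: Shallow light-wood tray, 92 x 166 mm, two compartments in a row. Fixed. Walls 6 mm thick, tops 13 mm above the worktop; floor 3 mm thick. Origin: centre of the underside; x across its short side, y along it, z up. Compartments are 80 mm wide in x, centred on x = 0. Along y: smaller (glass) 64 mm long, centre y = -45 mm; larger (can) 84 mm, y = +35 mm.
- spice_jar: Slim upright round spice jar with a dark cap, 41 mm diameter, 105 mm tall, about 0.11 kg. The narrowest of the standing things. Origin: centre of the underside, z up.
- food_tin: Short round food tin with paper label and bare metal lid, 57 mm diameter, 72 mm tall, about 0.18 kg. Origin: centre of the underside, z up.
- kitchen_timer: Low round wind-up kitchen timer, 44 mm tall: a pale base of 63 mm diameter up to 22 mm high, above it a dial of 59 mm diameter, at heights 23 to 44 mm, by which it can be gripped (the dial does not turn here). About 0.085 kg. Origin: centre of the underside, z up.
- drinking_glass: Small clear drinking glass, open at the top, 62 mm tall, 38 mm diameter at the foot widening to 49 mm at the rim, about 0.07 kg. Origin: centre of the underside, z up.
- drink_can: Tall round drink can, 53 mm diameter, 134 mm tall, about 0.27 kg; the tallest of the standing things. Origin: centre of the underside, z up.
- cup: Bystander: small white coffee cup with a handle, 62 x 92 mm, 51 mm tall, standing behind the trays, to be left alone. Origin: middle of its outline (handle included) at the underside, z up.
- tub: Bystander: low oblong food tub, 63 x 105 mm, 26 mm tall, standing behind the trays, to be left alone. Origin: centre of the underside, z up.
Not all that is in view belongs to the job. What is shaped like the kitchen_timer but green is not meant.

How it is judged (in metres and radians):
At the end, for the whole second after the job is handed in: Jar, tin and timer stand in the small, middle and large compartment of the long tray, glass and can in the smaller and larger one of the short tray: anywhere between the walls, underside under 6.5 mm above the tray's underside, upright within 0.06 rad, released, at rest (y of spice_jar in the frame of cooking_tray between -0.0955 and -0.0735 m and x of spice_jar in the frame of cooking_tray between -0.022 and 0.022 m and z of spice_jar in the frame of cooking_tray between 0 and 0.0065 m and angle between each of spice_jar, food_tin, kitchen_timer, drinking_glass, drink_can's own z axis and vertical below 0.06 rad and linear speed of each of spice_jar, food_tin, kitchen_timer, drinking_glass, drink_can below 0.02 m/s and angular speed of each of spice_jar, food_tin, kitchen_timer, drinking_glass, drink_can below 0.3 rad/s and y of food_tin in the frame of cooking_tray between -0.0235 and -0.0005 m and x of food_tin in the frame of cooking_tray between -0.014 and 0.014 m and z of food_tin in the frame of cooking_tray between 0 and 0.0065 m and y of kitchen_timer in the frame of cooking_tray between 0.0605 and 0.0845 m and x of kitchen_timer in the frame of cooking_tray between -0.011 and 0.011 m and z of kitchen_timer in the frame of cooking_tray between 0 and 0.0065 m and y of drinking_glass in the frame of drinks_tray between -0.0605 and -0.0295 m and x of drinking_glass in the frame of drinks_tray between -0.0235 and 0.0235 m and z of drinking_glass in the frame of drinks_tray between 0 and 0.0065 m and y of drink_can in the frame of drinks_tray between 0.014 and 0.056 m and x of drink_can in the frame of drinks_tray between -0.019 and 0.019 m and z of drink_can in the frame of drinks_tray between 0 and 0.0065 m); the robot touches nothing.
It fails at once if a thing of the kits tipped over (more than 0.6 rad from upright) (angle between any of spice_jar, food_tin, kitchen_timer, drinking_glass, drink_can's own z axis and vertical above 0.6 rad).
It fails at once if the coffee cup moved by more than 25 mm (distance of cup from where it was at the start of the episode above 0.025 m).
It fails at once if the oblong tub moved by more than 25 mm (distance of tub from where it was at the start of the episode above 0.025 m).
It fails at once if the glass dropped: falling free of the fingers at over 0.7 m/s (a drop of 25 mm or more) (contact force between drinking_glass and the fingers below 0.05 N and linear speed of drinking_glass above 0.7 m/s).
It also fails if it takes over 112 s, if anything falls off the work surface, if the arm or the gripper's body presses on something with over 40 N, if the wrist force passes 120 N, or if a joint passes its speed limit or range.

## Robot

A 6-joint arm with a two-finger parallel gripper is mounted at the origin on a cart in front of the work surface, level with it; the furniture and walls round the work are solid. World frame = base frame: x ahead of the robot, y to its left, z up, the work surface at z = 0. Lengths are in mm, angles in rad, forces in N, time in s.
With the tool pointing down it reaches from about 325 to 925 mm from the base axis. Payload 3.1 kg.
Tool frame: the origin (TCP) lies midway between the tips of the shut fingers; the grasp point (between the pads) lies 19 mm behind it; z points along the fingers, y is the line along which they close (so a half turn about z gives the same grasp; the last joint's range is limited). The gripper opens to 85 mm and grips with 20 to 120 N. Pads are 22 mm wide; open, the fingers measure 114 mm over their backs; the gripper's body (76 mm by 85 mm) begins 54 mm behind the grasp point. The pads swing forward as they close: fully open they stand 13 mm farther back than shut.
Start: joints at [1.162, 0.217, 1.613, -0, 1.311, -0.112], TCP at [182.77, 597.691, 231.3] pointing down, gripper open.
Joint ranges: [-2.75, 2.75], [-0.78, 2.1], [0.31, 2.55], [-1.13, 4.27], [0.13, 2.63], [-2.58, 2.58]. Speed limits (rad/s): [2.79, 2.79, 3.14, 3.14, 3.14, 3.14].

## Interface

Orientations are given as a 3x3 rotation matrix whose columns are the frame's x, y, z axes.
In Python, from station import bot, imaging gives the robot as it stands.
- The arm moves only by the tool step_arm, never from a script. Its argument "deltas" is a list of rows, each an object of numbers: "dx", "dy", "dz": the shift along the tool's x, y, z in m; "ax", "ay", "az": the turn, a rotation vector about the tool's x, y, z in rad; "grip": the closure, from -1 (fully open) to 1 (shut), so that 0 is half open. In form: [{"dx": .., "dy": .., "dz": .., "ax": .., "ay": .., "az": .., "grip": ..}, ...]. A call has 1 to 20 rows; each row shifts and turns the commanded pose from where the row before left it, along the tool's axes as they then stand; what a row does not reach is not made up. A row lasts 1/10 s, in which the tool goes at most 50 mm and 8.59 degrees, less where a joint would pass 70% of its speed; a pose out of reach is approached as far as the arm can. A call is refused whole if a number of a shift passes 0.05 or a number of a turn 0.15, either way. A call with a gripper value outside its range is refused whole. The fingers move at their own pace and stop on an object; the grip force is fixed at half the most. Time passes only in rows, so rows that do not move let the fingers close. It gives the time, the measured TCP pose, the force, the opening and the grip force at its end, in the units of the state.
- bot.get_obs(): the state, without advancing time (a new reading comes with each control period).
- imaging.grab_frame(name): name is "scene" or "top" or "wrist"; returns a dict with "pixels" (384x512x3 uint8, blue, green, red), "range_z" (384x512 float32, mm along the optical axis (not along the pixel's ray), 0 where there is no reading), "vfov" (degrees; the focal length in pixels is half the picture's height over the tangent of half this angle, whatever the lens; pixels are square), "cx", "cy" (the principal point, pixels), "D" ([k1, k2, p1, p2, k3] as OpenCV has them; the pictures are not rectified), "world_to_cam" (4x4, takes a point from world to camera coordinates). Camera axes: x right, y down, z forward; pixel columns grow to the right and rows downward; lengths in mm; the calibration is good to about 2 mm. A picture is of the moment at which its call begins.
- bot.finish_job(): hands the job in; it is judged then, once.
The state is a dict: "time_s": time; "q": joint angles; "qvel": joint speeds; "joint_torque": joint torques, N m; "eef_pos": TCP position; "ee_rot": TCP orientation; "contact_force": force on the tool from outside, world axes, zero at the start; "torque": the same for the moment, N m; "opening": finger opening in mm; "grasp_force": force on a finger pad.
Only numpy, scipy, OpenCV 4.12 (cv2) and the standard library are available. Lean on these libraries where they do the work, as an engineer would, in place of code of your own. Each camera call takes 0.05 s, during which the arm holds its last target. There are 200 camera calls.

## Working session

There is one attempt and no reset: what is moved stays moved. The work goes in short steps, Python scripts to look and compute and a tool call to move; the robot and the scene stay as the last step left them, time stands still between calls to the robot, and variables do not carry over. Pictures are saved under pics/ and viewed, at most 14 in all, crops included, and the job is handed in when it is done.

Besides the shell and the picture viewer there is one more tool, called after "Emit:" as name([rows], argument=value, ...), one row to a line, values as JSON. step_arm: Moves the arm, as the interface text tells. Its arguments: {"type":"object","properties":{"deltas":{"type":"array"}},"required":["deltas"]}

```bash
ls; mkdir -p pics
python3 - <<'E'
from station import bot, imaging
import cv2, numpy as np, pickle
o=bot.get_obs(); print({k:np.round(v,3).tolist() for k,v in o.items()})
fs={}
for n in ("scene","top"):
    f=imaging.grab_frame(n); fs[n]=f; cv2.imwrite(f"pics/{n}0.png",f["pixels"])
    print(n,f["vfov"],f["cx"],f["cy"],f["D"],np.round(f["world_to_cam"],3).tolist())
pickle.dump(fs,open("f0.pkl","wb"))
E
```

```text
pics
{'time_s': 0.0, 'q': [1.162, 0.218, 1.615, -0.0, 1.311, -0.112], 'qvel': [0.001, 0.001, 0.001, -0.0, 0.001, 0.0], 'joint_torque': [-0.0, -39.684, -30.386, -0.0, 0.01, -0.0], 'eef_pos': [182.442, 596.924, 229.958], 'ee_rot': [[-0.956, 0.292, -0.001], [0.292, 0.956, -0.002], [0.0, -0.002, -1.0]], 'contact_force': [0.211, 0.151, 0.47], 'torque': [0.02, -0.06, -0.009], 'grasp_force': 0.0, 'opening': 85.232}
scene 48.84423605896852 261.63645445199296 192.58628602584466 [0.01774796 0.         0.         0.         0.        ] [[0.455, -0.89, -0.019, -312.713], [-0.543, -0.261, -0.798, 310.481], [0.706, 0.373, -0.602, 1010.439], [0.0, 0.0, 0.0, 1.0]]
top 44.48338279018461 240.93058567283552 199.1961176091855 [-0.07316726  0.          0.          0.          0.        ] [[-0.199, -0.98, 0.001, 33.247], [-0.941, 0.191, -0.28, 557.034], [0.274, -0.056, -0.96, 1269.86], [0.0, 0.0, 0.0, 1.0]]
```

View pics/top0.png

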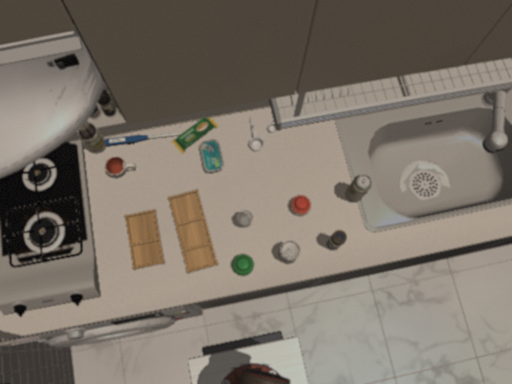

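View pics/scene0.png

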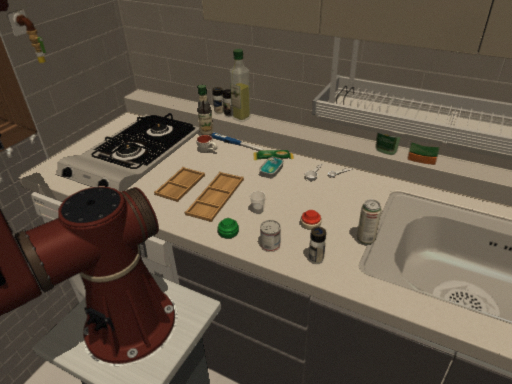

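The top view shows the trays at (145,240) and (192,232), the glass at (244,219) and the red timer at (301,205). The can is at (358,188), the tin at (288,252), the jar at (337,241) and the green decoy at (243,265). Next I'll turn these into world positions.

```bash
cat > h.py <<'E'
import numpy as np, cv2
def K(f):
    fl=f["pixels"].shape[0]/2/np.tan(np.radians(f["vfov"]/2))
    return np.array([[fl,0,f["cx"]],[0,fl,f["cy"]],[0,0,1.]])
def rays(f,uv):
    p=cv2.undistortPoints(np.float64(uv).reshape(-1,1,2),K(f),np.array(f["D"])).reshape(-1,2)
    return np.c_[p,np.ones(len(p))]
def toworld(f,pc):
    W=np.array(f["world_to_cam"]); return (pc-W[:3,3])@W[:3,:3]
def onplane(f,uv,z):
    W=np.array(f["world_to_cam"]); c=-W[:3,:3].T@W[:3,3]; d=rays(f,uv)@W[:3,:3]
    return c+d*((z-c[2])/d[:,2])[:,None]
def cloud(f):
    h,w=f["range_z"].shape; v,u=np.mgrid[:h,:w]
    P=toworld(f,rays(f,np.c_[u.ravel(),v.ravel()])*f["range_z"].reshape(-1,1))
    P[f["range_z"].ravel()<=0]=np.nan
    return P.reshape(h,w,3)
def project(f,P):
    W=np.array(f["world_to_cam"]); r,_=cv2.Rodrigues(W[:3,:3])
    return cv2.projectPoints(np.float64(P).reshape(-1,3),r,W[:3,3],K(f),np.array(f["D"]))[0].reshape(-1,2)
def circ(P):
    A=np.c_[2*P[:,:2],np.ones(len(P))]; s=np.linalg.lstsq(A,(P[:,:2]**2).sum(1),rcond=None)[0]
    return s[:2],np.sqrt(s[2]+s[0]**2+s[1]**2)
E
python3 - <<'E'
import pickle; from h import *
fs=pickle.load(open("f0.pkl","rb"))
f=fs["top"]; P=cloud(f)
print("table z",np.nanmedian(P[225:235,255:275,2]))
names=dict(glass=(244,219,62),timer=(301,205,44),can=(358,185,134),tin=(288,250,72),jar=(339,238,105),green=(243,265,44),cup=(117,167,51),tub=(211,155,26))
for n,(u,v,h) in names.items():
    w=P[v-22:v+23,u-22:u+23].reshape(-1,3); 
    a=onplane(f,[(u,v)],h)[0]
    q=w[(w[:,2]>h-8)&(w[:,2]<h+12)&(np.hypot(*(w[:,:2]-a[:2]).T)<60)]
    mid=(q[:,:2].max(0)+q[:,:2].min(0))/2 if len(q) else None
    print(n,"plane",a.round(),"cloud",len(q),mid, np.ptp(q[:,:2],axis=0) if len(q) else "", np.median(q[:,2]) if len(q) else "")
# trays: hue mask
g=cv2.cvtColor(f["pixels"],cv2.COLOR_BGR2HSV)
m=cv2.inRange(g,(8,70,60),(25,255,255)); m[:, :115]=0; m[:180]=0;m[280:]=0;m[:,225:]=0
cs,_=cv2.findContours(m,cv2.RETR_EXTERNAL,cv2.CHAIN_APPROX_NONE)
for c in cs:
    if cv2.contourArea(c)<300: continue
    X=onplane(f,c.reshape(-1,2),13)[:,:2].astype(np.float32)
    print("tray",cv2.minAreaRect(X))
cr=cv2.resize(f["pixels"][170:290,110:370],None,fx=3,fy=3,interpolation=cv2.INTER_CUBIC); cv2.imwrite("pics/topc.png",cr)
E
```

```text
table z -0.9498732301114041
glass plane [498. -76.  62.] cloud 63 [503.52880681 -79.53848194] [48.14335235 47.87055049] 59.895929545560605
timer plane [ 510. -250.   44.] cloud 131 [ 516.04154659 -249.39972676] [37.36751138 45.0070112 ] 41.696507263325564
can plane [ 513. -403.  134.] cloud 181 [ 518.95812293 -422.26360587] [44.63116544 43.57940697] 130.13870573841942
tin plane [ 383. -179.   72.] cloud 299 [ 381.28428924 -181.87337529] [56.05180696 55.85233251] 68.73022761307027
jar plane [ 382. -320.  105.] cloud 172 [ 385.15033661 -321.04164015] [39.87841034 40.5512527 ] 103.80237155619014
green plane [371. -47.  44.] cloud 136 [374.55185009 -46.2553364 ] [38.26219535 35.72841933] 41.14849928946167
cup plane [734. 266.  51.] cloud 126 [740.80970105 262.6949333 ] [62.40403484 83.32795013] 47.39810413332379
tub plane [725. -19.  26.] cloud 539 [726.38281172 -18.90385491] [106.73339593  62.41120765] 22.16605747518341
tray ((509.83807373046875, 223.44522094726562), (167.6307373046875, 93.38778686523438), 0.9745755791664124)
tray ((508.3974304199219, 79.14981079101562), (239.97430419921875, 92.96830749511719), 4.492460250854492)
```

View pics/topc.png

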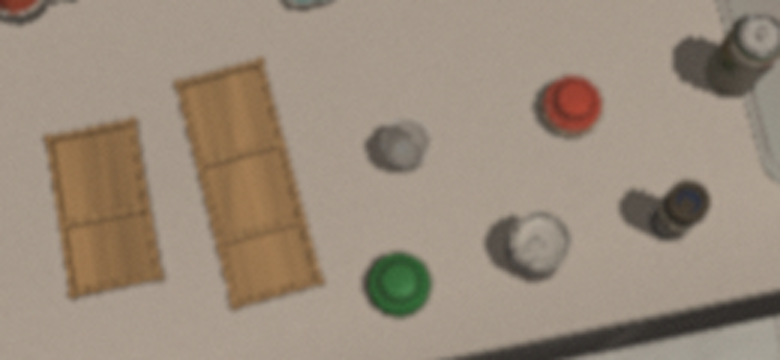

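The crop shows both trays with their small ends toward the robot and the large compartments on the far side (+x). I'll cross-check the positions in the scene view.

Run:
```python
import pickle; from h import *
fs=pickle.load(open("f0.pkl","rb"))
est=dict(glass=(503,-80,62,49),timer=(516,-249,44,59),can=(519,-415,134,53),tin=(381,-182,72,57),jar=(385,-321,105,41),cup=(740,262,51,60))
for c in("top","scene"):
    f=fs[c]; P=cloud(f).reshape(-1,3)
    for n,(x,y,h,d) in est.items():
        q=P[(np.abs(P[:,2]-h+2)<9)&(np.hypot(P[:,0]-x,P[:,1]-y)<50)]
        if len(q)<8: print(c,n,len(q)); continue
        print(c,n,len(q),cv2.minEnclosingCircle(q[:,:2].astype(np.float32)),q[:,:2].mean(0).round(1),q[:,2].mean().round(1))
    g=cv2.cvtColor(f["pixels"],cv2.COLOR_BGR2HSV); m=cv2.inRange(g,(8,70,60),(25,255,255))
    for n,p in(("C",(508,79,13)),("D",(510,223,13))):
        u,v=project(f,[p])[0].astype(int)
        _,L=cv2.connectedComponents(m); k=L[v,u]
        cs,_=cv2.findContours((L==k).astype(np.uint8),cv2.RETR_EXTERNAL,cv2.CHAIN_APPROX_NONE)
        if k: print(c,n,cv2.minAreaRect(onplane(f,max(cs,key=cv2.contourArea).reshape(-1,2),13)[:,:2].astype(np.float32)))
```

```text
top glass 70 ((503.8897399902344, -79.19364166259766), 24.838102340698242) [505.4 -80.2] 59.3
top timer 158 ((516.56298828125, -251.5480194091797), 25.32501220703125) [ 515.  -250.8] 40.3
top can 219 ((519.4719848632812, -420.1638488769531), 24.84968376159668) [ 518.8 -420.5] 129.3
top tin 322 ((381.4329528808594, -181.87391662597656), 28.573747634887695) [ 381.4 -182.3] 68.4
top jar 175 ((384.77606201171875, -320.8047790527344), 20.52286148071289) [ 384.3 -320. ] 103.6
top cup 152 ((743.448974609375, 261.5386657714844), 46.25471496582031) [741.7 261.9] 46.7
top C ((508.3974304199219, 79.14981079101562), (239.97430419921875, 92.96830749511719), 4.492460250854492)
top D ((509.83807373046875, 223.44522094726562), (167.6307373046875, 93.38778686523438), 0.9745755791664124)
scene glass 100 ((504.49310302734375, -80.57657623291016), 26.604555130004883) [505.1 -78.9] 57.6
scene timer 133 ((515.35546875, -252.2250518798828), 26.96139907836914) [ 512.5 -254. ] 40.1
scene can 197 ((519.3671264648438, -420.51318359375), 24.71739387512207) [ 518.  -420.9] 130.0
scene tin 276 ((384.2940979003906, -183.6942901611328), 32.161415100097656) [ 381.  -183.2] 68.8
scene jar 172 ((386.2733459472656, -321.32403564453125), 22.884044647216797) [ 382.6 -321.9] 103.6
scene cup 116 ((743.2321166992188, 260.9347839355469), 45.95875930786133) [741.2 267. ] 46.8
scene C ((505.26275634765625, 77.55423736572266), (255.88735961914062, 104.14673614501953), 4.921173095703125)
scene D ((508.0212707519531, 220.69140625), (182.82980346679688, 106.37930297851562), 1.4617700576782227)
```

Emit:
step_arm([
  {"az": -0.148, "grip": -1},
  {"az": -0.148, "grip": -1},
  {"dx": -0.02, "dy": -0.0423, "grip": -1},
  {"dx": -0.02, "dy": -0.0423, "grip": -1},
  {"dx": -0.02, "dy": -0.0423, "grip": -1},
  {"dx": -0.02, "dy": -0.0423, "grip": -1},
  {"dx": -0.02, "dy": -0.0423, "grip": -1},
  {"dx": -0.02, "dy": -0.0423, "grip": -1},
  {"dx": -0.02, "dy": -0.0423, "grip": -1},
  {"dx": -0.02, "dy": -0.0423, "grip": -1},
  {"dx": -0.02, "dy": -0.0423, "grip": -1},
  {"dx": -0.02, "dy": -0.0423, "grip": -1},
  {"dx": -0.02, "dy": -0.0423, "grip": -1},
  {"dx": -0.02, "dy": -0.0423, "grip": -1},
  {"dx": -0.02, "dy": -0.0423, "grip": -1},
  {"dx": -0.02, "dy": -0.0423, "grip": -1},
  {"dx": -0.02, "dy": -0.0423, "grip": -1},
  {"dx": -0.02, "dy": -0.0423, "grip": -1},
  {},
  {},
])

```text
schema error: expected keys dx, dy, dz, ax, ay, az, grip
```

Emit:
step_arm([
  {"dx": 0, "dy": 0, "dz": 0, "ax": 0, "ay": 0, "az": -0.148, "grip": -1},
  {"dx": 0, "dy": 0, "dz": 0, "ax": 0, "ay": 0, "az": -0.148, "grip": -1},
  {"dx": -0.0201, "dy": -0.0423, "dz": 0.005, "ax": 0, "ay": 0, "az": 0, "grip": -1},
  {"dx": -0.0201, "dy": -0.0423, "dz": 0.005, "ax": 0, "ay": 0, "az": 0, "grip": -1},
  {"dx": -0.0201, "dy": -0.0423, "dz": 0.005, "ax": 0, "ay": 0, "az": 0, "grip": -1},
  {"dx": -0.0201, "dy": -0.0423, "dz": 0.005, "ax": 0, "ay": 0, "az": 0, "grip": -1},
  {"dx": -0.0201, "dy": -0.0423, "dz": 0.005, "ax": 0, "ay": 0, "az": 0, "grip": -1},
  {"dx": -0.0201, "dy": -0.0423, "dz": 0.005, "ax": 0, "ay": 0, "az": 0, "grip": -1},
  {"dx": -0.0201, "dy": -0.0423, "dz": 0.005, "ax": 0, "ay": 0, "az": 0, "grip": -1},
  {"dx": -0.0201, "dy": -0.0423, "dz": 0.005, "ax": 0, "ay": 0, "az": 0, "grip": -1},
  {"dx": -0.0201, "dy": -0.0423, "dz": 0.005, "ax": 0, "ay": 0, "az": 0, "grip": -1},
  {"dx": -0.0201, "dy": -0.0423, "dz": 0.005, "ax": 0, "ay": 0, "az": 0, "grip": -1},
  {"dx": -0.0201, "dy": -0.0423, "dz": 0.005, "ax": 0, "ay": 0, "az": 0, "grip": -1},
  {"dx": -0.0201, "dy": -0.0423, "dz": 0.005, "ax": 0, "ay": 0, "az": 0, "grip": -1},
  {"dx": -0.0201, "dy": -0.0423, "dz": 0.005, "ax": 0, "ay": 0, "az": 0, "grip": -1},
  {"dx": -0.0201, "dy": -0.0423, "dz": 0.005, "ax": 0, "ay": 0, "az": 0, "grip": -1},
  {"dx": -0.0201, "dy": -0.0423, "dz": 0.005, "ax": 0, "ay": 0, "az": 0, "grip": -1},
  {"dx": -0.0201, "dy": -0.0423, "dz": 0.005, "ax": 0, "ay": 0, "az": 0, "grip": -1},
  {"dx": 0, "dy": 0, "dz": 0, "ax": 0, "ay": 0, "az": 0, "grip": -1},
  {"dx": 0, "dy": 0, "dz": 0, "ax": 0, "ay": 0, "az": 0, "grip": -1},
])

```text
time_s: 2.1
eef_pos: [503.4, -80.0, 150.5]
ee_rot: [[-1.0, 0.003, -0.002], [0.003, 1.0, 0.001], [0.002, 0.001, -1.0]]
contact_force: [-0.3, 0.7, 0.5]
opening: 85.6
grasp_force: 0.0
```

Run:
```python
from station import bot, imaging
import cv2, numpy as np
from h import *
f=imaging.grab_frame("wrist"); cv2.imwrite("pics/w1.png",f["pixels"])
o=bot.get_obs(); print(o["eef_pos"].__repr__(),np.round(o["ee_rot"],3).tolist(),np.round(o["q"],2))
W=np.array(f["world_to_cam"]); print("cam at",(-W[:3,:3].T@W[:3,3]).round(), W[:3,:3].round(2).tolist())
P=cloud(f).reshape(-1,3); q=P[(abs(P[:,2]-60)<8)&(np.hypot(P[:,0]-504,P[:,1]+80)<40)]
print(len(q)); 
if len(q)>10: print(cv2.minEnclosingCircle(q[:,:2].astype(np.float32)))
```

```text
array([503.00544966, -79.03484314, 150.61886023]) [[-1.0, 0.002, -0.002], [0.002, 1.0, 0.001], [0.002, 0.001, -1.0]] [-0.29  0.06  1.95  0.    1.13 -1.86]
cam at [438. -81. 294.] [[0.0, 1.0, 0.0], [0.97, -0.0, 0.26], [0.26, -0.0, -0.97]]
874
((505.5665283203125, -79.70427703857422), 24.573280334472656)
```

View pics/w1.png

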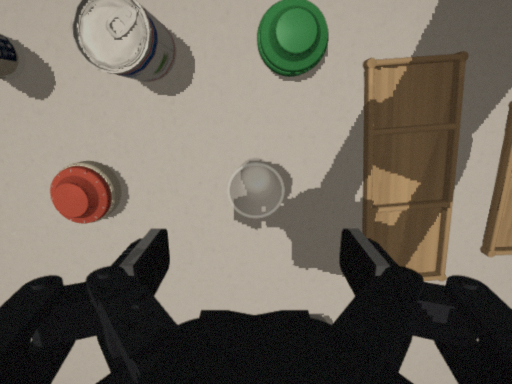

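The wrist view shows the glass at (257,190), midway between the fingers. Descending and gripping.

Emit:
step_arm([
  {"dx": -0.001, "dy": 0, "dz": 0.03, "ax": 0, "ay": 0, "az": 0, "grip": -1},
  {"dx": 0, "dy": 0, "dz": 0.03, "ax": 0, "ay": 0, "az": 0, "grip": -1},
  {"dx": 0, "dy": 0, "dz": 0.03, "ax": 0, "ay": 0, "az": 0, "grip": -1},
  {"dx": 0, "dy": 0, "dz": 0.025, "ax": 0, "ay": 0, "az": 0, "grip": -1},
  {"dx": 0, "dy": 0, "dz": 0.0155, "ax": 0, "ay": 0, "az": 0, "grip": -1},
  {"dx": 0, "dy": 0, "dz": 0, "ax": 0, "ay": 0, "az": 0, "grip": 0},
  {"dx": 0, "dy": 0, "dz": 0, "ax": 0, "ay": 0, "az": 0, "grip": 1},
  {"dx": 0, "dy": 0, "dz": 0, "ax": 0, "ay": 0, "az": 0, "grip": 1},
  {"dx": 0, "dy": 0, "dz": 0, "ax": 0, "ay": 0, "az": 0, "grip": 1},
  {"dx": 0, "dy": 0, "dz": 0, "ax": 0, "ay": 0, "az": 0, "grip": 1},
  {"dx": 0, "dy": 0, "dz": 0, "ax": 0, "ay": 0, "az": 0, "grip": 1},
  {"dx": 0, "dy": 0, "dz": 0, "ax": 0, "ay": 0, "az": 0, "grip": 1},
])

```text
time_s: 3.35
eef_pos: [506.3, -79.4, 22.4]
ee_rot: [[-1.0, 0.001, 0.003], [0.001, 1.0, 0.0], [-0.003, 0.0, -1.0]]
contact_force: [-0.0, 1.2, 6.6]
opening: 46.2
grasp_force: 61.6
```

Emit:
step_arm([
  {"dx": 0, "dy": 0, "dz": -0.01, "ax": 0, "ay": 0, "az": 0, "grip": 1},
  {"dx": 0, "dy": 0, "dz": -0.02, "ax": 0, "ay": 0, "az": 0, "grip": 1},
  {"dx": 0, "dy": 0, "dz": -0.03, "ax": 0, "ay": 0, "az": 0, "grip": 1},
  {"dx": 0.003, "dy": 0.02, "dz": -0.01, "ax": 0, "ay": 0, "az": 0, "grip": 1},
  {"dx": 0.006, "dy": 0.04, "dz": 0, "ax": 0, "ay": 0, "az": 0, "grip": 1},
  {"dx": 0.006, "dy": 0.04, "dz": 0, "ax": 0, "ay": 0, "az": 0, "grip": 1},
  {"dx": 0.006, "dy": 0.04, "dz": 0, "ax": 0, "ay": 0, "az": 0, "grip": 1},
  {"dx": 0.006, "dy": 0.04, "dz": 0, "ax": 0, "ay": 0, "az": 0, "grip": 1},
  {"dx": 0.006, "dy": 0.04, "dz": 0, "ax": 0, "ay": 0, "az": 0, "grip": 1},
  {"dx": 0.005, "dy": 0.04, "dz": 0, "ax": 0, "ay": 0, "az": 0, "grip": 1},
  {"dx": 0.002, "dy": 0.025, "dz": 0, "ax": 0, "ay": 0, "az": 0, "grip": 1},
  {"dx": 0.001, "dy": 0.0165, "dz": 0, "ax": 0, "ay": 0, "az": 0, "grip": 1},
  {"dx": 0, "dy": 0, "dz": 0.02, "ax": 0, "ay": 0, "az": 0, "grip": 1},
  {"dx": 0, "dy": 0, "dz": 0.02, "ax": 0, "ay": 0, "az": 0, "grip": 1},
  {"dx": 0, "dy": 0, "dz": 0.01, "ax": 0, "ay": 0, "az": 0, "grip": 1},
  {"dx": 0, "dy": 0, "dz": 0, "ax": 0, "ay": 0, "az": 0, "grip": 1},
  {"dx": 0, "dy": 0, "dz": 0, "ax": 0, "ay": 0, "az": 0, "grip": 1},
])

```text
time_s: 5.05
eef_pos: [464.2, 222.0, 41.1]
ee_rot: [[-1.0, 0.001, 0.0], [0.001, 1.0, -0.0], [-0.0, -0.0, -1.0]]
contact_force: [0.1, 0.5, -0.2]
opening: 46.0
grasp_force: 61.6
```

Run:
```python
from station import bot, imaging
import cv2, numpy as np
f=imaging.grab_frame("wrist"); cv2.imwrite("pics/w2.png",f["pixels"])
f=imaging.grab_frame("scene"); cv2.imwrite("pics/s2.png",cv2.resize(f["pixels"][130:260,100:360],None,fx=3,fy=3))
```

```text
(no output)
```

View pics/w2.png

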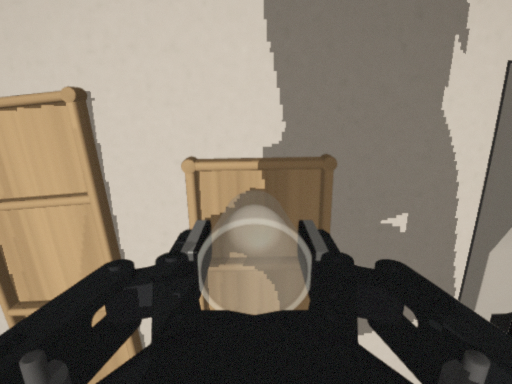

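The wrist view shows the glass rim at (255,268), centred between the tray walls at u≈193 and 330, over the small compartment. Lowering slowly.

Emit:
step_arm([
  {"dx": 0, "dy": 0, "dz": 0.008, "ax": 0, "ay": 0, "az": 0, "grip": 1},
  {"dx": 0, "dy": 0, "dz": 0.004, "ax": 0, "ay": 0, "az": 0, "grip": 1},
  {"dx": 0, "dy": 0, "dz": 0.002, "ax": 0, "ay": 0, "az": 0, "grip": 1},
  {"dx": 0, "dy": 0, "dz": 0.001, "ax": 0, "ay": 0, "az": 0, "grip": 1},
  {"dx": 0, "dy": 0, "dz": 0.001, "ax": 0, "ay": 0, "az": 0, "grip": 1},
  {"dx": 0, "dy": 0, "dz": 0.0, "ax": 0, "ay": 0, "az": 0, "grip": 1},
  {"dx": 0, "dy": 0, "dz": 0.0, "ax": 0, "ay": 0, "az": 0, "grip": 1},
])

```text
time_s: 5.85
eef_pos: [464.3, 222.1, 25.5]
ee_rot: [[-1.0, 0.001, 0.0], [0.001, 1.0, -0.0], [-0.0, -0.0, -1.0]]
contact_force: [-1.3, -1.7, 5.2]
opening: 45.8
grasp_force: 61.9
```

Emit:
step_arm([
  {"dx": 0, "dy": 0, "dz": 0, "ax": 0, "ay": 0, "az": 0, "grip": 0},
  {"dx": 0, "dy": 0, "dz": 0, "ax": 0, "ay": 0, "az": 0, "grip": -1},
  {"dx": 0, "dy": 0, "dz": 0, "ax": 0, "ay": 0, "az": 0, "grip": -1},
  {"dx": 0, "dy": 0, "dz": 0, "ax": 0, "ay": 0, "az": 0, "grip": -1},
  {"dx": 0, "dy": 0, "dz": -0.02, "ax": 0, "ay": 0, "az": 0, "grip": -1},
  {"dx": 0, "dy": 0, "dz": -0.03, "ax": 0, "ay": 0, "az": 0, "grip": -1},
  {"dx": 0, "dy": 0, "dz": -0.03, "ax": 0, "ay": 0, "az": 0, "grip": -1},
  {"dx": -0.0047, "dy": -0.043, "dz": 0, "ax": 0, "ay": 0, "az": 0, "grip": -1},
  {"dx": -0.0047, "dy": -0.043, "dz": 0, "ax": 0, "ay": 0, "az": 0, "grip": -1},
  {"dx": -0.0047, "dy": -0.043, "dz": 0, "ax": 0, "ay": 0, "az": 0, "grip": -1},
  {"dx": -0.0047, "dy": -0.043, "dz": 0, "ax": 0, "ay": 0, "az": 0, "grip": -1},
  {"dx": -0.0047, "dy": -0.043, "dz": 0, "ax": 0, "ay": 0, "az": 0, "grip": -1},
  {"dx": -0.0047, "dy": -0.043, "dz": 0, "ax": 0, "ay": 0, "az": 0, "grip": -1},
  {"dx": -0.0047, "dy": -0.043, "dz": 0, "ax": 0, "ay": 0, "az": 0, "grip": -1},
  {"dx": -0.0047, "dy": -0.043, "dz": 0, "ax": 0, "ay": 0, "az": 0, "grip": -1},
  {"dx": -0.0047, "dy": -0.043, "dz": 0, "ax": 0, "ay": 0, "az": 0, "grip": -1},
  {"dx": -0.0047, "dy": -0.043, "dz": 0, "ax": 0, "ay": 0, "az": 0, "grip": -1},
  {"dx": -0.0047, "dy": -0.043, "dz": 0, "ax": 0, "ay": 0, "az": 0, "grip": -1},
  {"dx": 0, "dy": 0, "dz": 0, "ax": 0, "ay": 0, "az": 0, "grip": -1},
  {"dx": 0, "dy": 0, "dz": 0, "ax": 0, "ay": 0, "az": 0, "grip": -1},
])

```text
time_s: 7.85
eef_pos: [515.2, -251.7, 104.5]
ee_rot: [[-1.0, 0.003, -0.0], [0.003, 1.0, 0.001], [0.0, 0.001, -1.0]]
contact_force: [-0.4, 1.3, -0.4]
opening: 85.0
grasp_force: 0.0
```

Run:
```python
from station import bot, imaging
import cv2, numpy as np
from h import *
f=imaging.grab_frame("wrist"); cv2.imwrite("pics/w3.png",f["pixels"])
P=cloud(f).reshape(-1,3); q=P[(abs(P[:,2]-40)<5)&(np.hypot(P[:,0]-516,P[:,1]+251)<45)]
print(len(q),q[:,:2].min(0),q[:,:2].max(0))
f=imaging.grab_frame("top"); cv2.imwrite("pics/t3.png",cv2.resize(f["pixels"][170:290,110:370],None,fx=3,fy=3))
P=cloud(f).reshape(-1,3); q=P[(abs(P[:,2]-62)<8)&(np.hypot(P[:,0]-464,P[:,1]-222)<50)]
print("glass",len(q),cv2.minEnclosingCircle(q[:,:2].astype(np.float32)))
o=bot.get_obs(); print(o["eef_pos"])
```

```text
2025 [ 498.75142498 -273.06345337] [ 539.82587312 -231.81129746]
glass 71 ((463.5262451171875, 220.09176635742188), 24.77946662902832)
[ 514.8330959  -249.73017854  104.18649714]
```

View pics/w3.png

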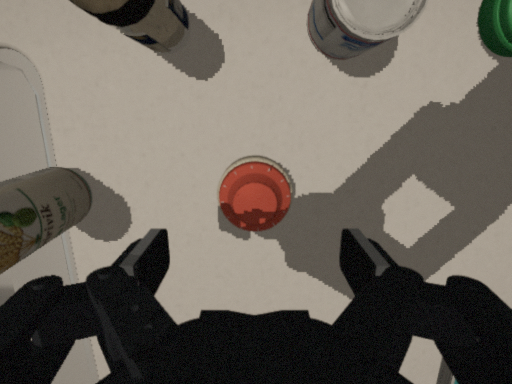

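The wrist view shows the timer dial at (256,195), centred between the fingers. The glass stands in its compartment. Gripping the timer.

Emit:
step_arm([
  {"dx": -0.003, "dy": -0.001, "dz": 0.03, "ax": 0, "ay": 0, "az": 0, "grip": -1},
  {"dx": 0, "dy": 0, "dz": 0.03, "ax": 0, "ay": 0, "az": 0, "grip": -1},
  {"dx": 0, "dy": 0, "dz": 0.018, "ax": 0, "ay": 0, "az": 0, "grip": -1},
  {"dx": 0, "dy": 0, "dz": 0.01, "ax": 0, "ay": 0, "az": 0, "grip": -1},
  {"dx": 0, "dy": 0, "dz": 0, "ax": 0, "ay": 0, "az": 0, "grip": 0},
  {"dx": 0, "dy": 0, "dz": 0, "ax": 0, "ay": 0, "az": 0, "grip": 1},
  {"dx": 0, "dy": 0, "dz": 0, "ax": 0, "ay": 0, "az": 0, "grip": 1},
  {"dx": 0, "dy": 0, "dz": 0, "ax": 0, "ay": 0, "az": 0, "grip": 1},
  {"dx": 0, "dy": 0, "dz": 0, "ax": 0, "ay": 0, "az": 0, "grip": 1},
  {"dx": 0, "dy": 0, "dz": 0, "ax": 0, "ay": 0, "az": 0, "grip": 1},
])

```text
time_s: 8.95
eef_pos: [519.4, -252.4, 18.2]
ee_rot: [[-1.0, 0.001, 0.002], [0.001, 1.0, -0.001], [-0.002, -0.001, -1.0]]
contact_force: [-1.2, 0.6, 4.5]
opening: 56.8
grasp_force: 71.0
```

Emit:
step_arm([
  {"dx": 0, "dy": 0, "dz": -0.01, "ax": 0, "ay": 0, "az": 0, "grip": 1},
  {"dx": 0, "dy": 0, "dz": -0.02, "ax": 0, "ay": 0, "az": 0, "grip": 1},
  {"dx": 0, "dy": 0, "dz": -0.03, "ax": 0, "ay": 0, "az": 0, "grip": 1},
  {"dx": -0.004, "dy": 0.02, "dz": 0, "ax": 0, "ay": 0, "az": 0, "grip": 1},
  {"dx": -0.007, "dy": 0.038, "dz": 0, "ax": 0, "ay": 0, "az": 0, "grip": 1},
  {"dx": -0.007, "dy": 0.038, "dz": 0, "ax": 0, "ay": 0, "az": 0, "grip": 1},
  {"dx": -0.007, "dy": 0.038, "dz": 0, "ax": 0, "ay": 0, "az": 0, "grip": 1},
  {"dx": -0.007, "dy": 0.038, "dz": 0, "ax": 0, "ay": 0, "az": 0, "grip": 1},
  {"dx": -0.007, "dy": 0.038, "dz": 0, "ax": 0, "ay": 0, "az": 0, "grip": 1},
  {"dx": -0.007, "dy": 0.038, "dz": 0, "ax": 0, "ay": 0, "az": 0, "grip": 1},
  {"dx": -0.007, "dy": 0.038, "dz": 0, "ax": 0, "ay": 0, "az": 0, "grip": 1},
  {"dx": -0.005, "dy": 0.033, "dz": 0, "ax": 0, "ay": 0, "az": 0, "grip": 1},
  {"dx": -0.004, "dy": 0.018, "dz": 0, "ax": 0, "ay": 0, "az": 0, "grip": 1},
  {"dx": 0, "dy": 0, "dz": 0.015, "ax": 0, "ay": 0, "az": 0, "grip": 1},
  {"dx": 0, "dy": 0, "dz": 0.015, "ax": 0, "ay": 0, "az": 0, "grip": 1},
  {"dx": 0, "dy": 0, "dz": 0, "ax": 0, "ay": 0, "az": 0, "grip": 1},
  {"dx": 0, "dy": 0, "dz": 0, "ax": 0, "ay": 0, "az": 0, "grip": 1},
])

```text
time_s: 10.65
eef_pos: [579.0, 83.8, 45.1]
ee_rot: [[-1.0, 0.002, -0.004], [0.002, 1.0, -0.0], [0.004, -0.0, -1.0]]
contact_force: [-0.5, -0.5, -0.8]
opening: 56.7
grasp_force: 70.0
```

Run:
```python
from station import imaging
import cv2
f=imaging.grab_frame("wrist"); cv2.imwrite("pics/w4.png",f["pixels"])
```

```text
(no output)
```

View pics/w4.png

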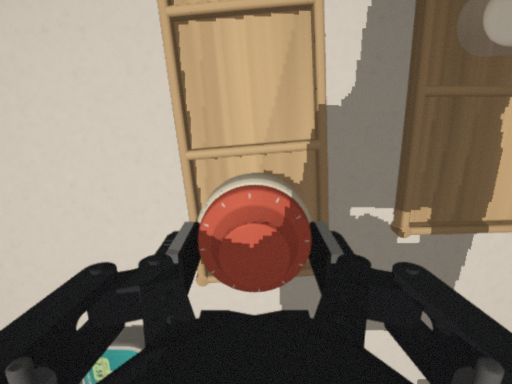

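The wrist view shows the timer at (255,238), inside the large compartment with the divider at v≈150. Lowering and releasing.

Emit:
step_arm([
  {"dx": -0.001, "dy": 0.001, "dz": 0.01, "ax": 0, "ay": 0, "az": 0, "grip": 1},
  {"dx": 0, "dy": 0, "dz": 0.008, "ax": 0, "ay": 0, "az": 0, "grip": 1},
  {"dx": 0, "dy": 0, "dz": 0.003, "ax": 0, "ay": 0, "az": 0, "grip": 1},
  {"dx": 0, "dy": 0, "dz": 0.002, "ax": 0, "ay": 0, "az": 0, "grip": 1},
  {"dx": 0, "dy": 0, "dz": 0.001, "ax": 0, "ay": 0, "az": 0, "grip": 1},
  {"dx": 0, "dy": 0, "dz": 0, "ax": 0, "ay": 0, "az": 0, "grip": 1},
  {"dx": 0, "dy": 0, "dz": 0, "ax": 0, "ay": 0, "az": 0, "grip": 1},
])

```text
time_s: 11.4
eef_pos: [581.9, 86.1, 23.1]
ee_rot: [[-1.0, 0.001, 0.001], [0.001, 1.0, -0.0], [-0.001, -0.0, -1.0]]
contact_force: [-0.1, 0.0, -0.8]
opening: 57.1
grasp_force: 70.0
```

Emit:
step_arm([
  {"dx": 0, "dy": 0, "dz": 0.001, "ax": 0, "ay": 0, "az": 0, "grip": 1},
  {"dx": 0, "dy": 0, "dz": 0.001, "ax": 0, "ay": 0, "az": 0, "grip": 1},
  {"dx": 0, "dy": 0, "dz": 0, "ax": 0, "ay": 0, "az": 0, "grip": 0},
  {"dx": 0, "dy": 0, "dz": 0, "ax": 0, "ay": 0, "az": 0, "grip": -1},
  {"dx": 0, "dy": 0, "dz": 0, "ax": 0, "ay": 0, "az": 0, "grip": -1},
  {"dx": 0, "dy": 0, "dz": 0, "ax": 0, "ay": 0, "az": 0, "grip": -1},
  {"dx": 0, "dy": 0, "dz": -0.02, "ax": 0, "ay": 0, "az": 0, "grip": -1},
  {"dx": 0, "dy": 0, "dz": -0.035, "ax": 0, "ay": 0, "az": 0, "grip": -1},
  {"dx": 0, "dy": 0, "dz": -0.035, "ax": 0, "ay": 0, "az": 0, "grip": -1},
  {"dx": 0.0249, "dy": -0.0335, "dz": 0, "ax": 0, "ay": 0, "az": 0, "grip": -1},
  {"dx": 0.0249, "dy": -0.0335, "dz": 0, "ax": 0, "ay": 0, "az": 0, "grip": -1},
  {"dx": 0.0249, "dy": -0.0335, "dz": 0, "ax": 0, "ay": 0, "az": 0, "grip": -1},
  {"dx": 0.0249, "dy": -0.0335, "dz": 0, "ax": 0, "ay": 0, "az": 0, "grip": -1},
  {"dx": 0.0249, "dy": -0.0335, "dz": 0, "ax": 0, "ay": 0, "az": 0, "grip": -1},
  {"dx": 0.0249, "dy": -0.0335, "dz": 0, "ax": 0, "ay": 0, "az": 0, "grip": -1},
  {"dx": 0.0249, "dy": -0.0335, "dz": 0, "ax": 0, "ay": 0, "az": 0, "grip": -1},
  {"dx": 0.0249, "dy": -0.0335, "dz": 0, "ax": 0, "ay": 0, "az": 0, "grip": -1},
  {"dx": 0, "dy": 0, "dz": 0, "ax": 0, "ay": 0, "az": 0, "grip": -1},
  {"dx": 0, "dy": 0, "dz": 0, "ax": 0, "ay": 0, "az": 0, "grip": -1},
])

```text
time_s: 13.3
eef_pos: [382.0, -182.4, 111.0]
ee_rot: [[-1.0, 0.004, 0.001], [0.004, 1.0, 0.0], [-0.001, 0.0, -1.0]]
contact_force: [0.4, -0.4, 0.8]
opening: 84.8
grasp_force: 0.0
```

Run:
```python
from station import bot, imaging
import cv2, numpy as np
from h import *
f=imaging.grab_frame("wrist")
P=cloud(f).reshape(-1,3); q=P[(abs(P[:,2]-70)<5)&(np.hypot(P[:,0]-382,P[:,1]+182)<45)]
print("tin",len(q),cv2.minEnclosingCircle(q[:,:2].astype(np.float32)))
f=imaging.grab_frame("top"); P=cloud(f).reshape(-1,3); q=P[(abs(P[:,2]-45)<8)&(np.hypot(P[:,0]-580,P[:,1]-85)<50)]
print("timer",len(q),cv2.minEnclosingCircle(q[:,:2].astype(np.float32)),q[:,2].mean())
print(bot.get_obs()["eef_pos"])
```

```text
tin 5215 ((383.310791015625, -183.15802001953125), 28.41704559326172)
timer 129 ((576.94091796875, 81.33647155761719), 22.856325149536133) 43.109325002898295
[ 382.70467035 -181.26287587  110.86944186]
```

Emit:
step_arm([
  {"dx": -0.0005, "dy": -0.001, "dz": 0.03, "ax": 0, "ay": 0, "az": 0, "grip": -1},
  {"dx": 0, "dy": 0, "dz": 0.03, "ax": 0, "ay": 0, "az": 0, "grip": -1},
  {"dx": 0, "dy": 0, "dz": 0.018, "ax": 0, "ay": 0, "az": 0, "grip": -1},
  {"dx": 0, "dy": 0, "dz": 0.01, "ax": 0, "ay": 0, "az": 0, "grip": -1},
  {"dx": 0, "dy": 0, "dz": 0, "ax": 0, "ay": 0, "az": 0, "grip": 0},
  {"dx": 0, "dy": 0, "dz": 0, "ax": 0, "ay": 0, "az": 0, "grip": 1},
  {"dx": 0, "dy": 0, "dz": 0, "ax": 0, "ay": 0, "az": 0, "grip": 1},
  {"dx": 0, "dy": 0, "dz": 0, "ax": 0, "ay": 0, "az": 0, "grip": 1},
  {"dx": 0, "dy": 0, "dz": 0, "ax": 0, "ay": 0, "az": 0, "grip": 1},
  {"dx": 0, "dy": 0, "dz": 0, "ax": 0, "ay": 0, "az": 0, "grip": 1},
])

```text
time_s: 14.4
eef_pos: [383.8, -183.3, 23.8]
ee_rot: [[-1.0, 0.001, 0.002], [0.001, 1.0, -0.001], [-0.002, -0.001, -1.0]]
contact_force: [0.7, 1.1, 4.4]
opening: 56.2
grasp_force: 63.7
```

Emit:
step_arm([
  {"dx": 0, "dy": 0, "dz": -0.01, "ax": 0, "ay": 0, "az": 0, "grip": 1},
  {"dx": 0, "dy": 0, "dz": -0.02, "ax": 0, "ay": 0, "az": 0, "grip": 1},
  {"dx": 0, "dy": 0, "dz": -0.03, "ax": 0, "ay": 0, "az": 0, "grip": 1},
  {"dx": -0.0055, "dy": 0.0105, "dz": -0.02, "ax": 0, "ay": 0, "az": 0, "grip": 1},
  {"dx": -0.015, "dy": 0.035, "dz": 0, "ax": 0, "ay": 0, "az": 0, "grip": 1},
  {"dx": -0.015, "dy": 0.035, "dz": 0, "ax": 0, "ay": 0, "az": 0, "grip": 1},
  {"dx": -0.015, "dy": 0.035, "dz": 0, "ax": 0, "ay": 0, "az": 0, "grip": 1},
  {"dx": -0.015, "dy": 0.035, "dz": 0, "ax": 0, "ay": 0, "az": 0, "grip": 1},
  {"dx": -0.015, "dy": 0.035, "dz": 0, "ax": 0, "ay": 0, "az": 0, "grip": 1},
  {"dx": -0.015, "dy": 0.035, "dz": 0, "ax": 0, "ay": 0, "az": 0, "grip": 1},
  {"dx": -0.012, "dy": 0.025, "dz": 0, "ax": 0, "ay": 0, "az": 0, "grip": 1},
  {"dx": -0.006, "dy": 0.015, "dz": 0, "ax": 0, "ay": 0, "az": 0, "grip": 1},
  {"dx": 0, "dy": 0, "dz": 0.025, "ax": 0, "ay": 0, "az": 0, "grip": 1},
  {"dx": 0, "dy": 0, "dz": 0.025, "ax": 0, "ay": 0, "az": 0, "grip": 1},
  {"dx": 0, "dy": 0, "dz": 0, "ax": 0, "ay": 0, "az": 0, "grip": 1},
  {"dx": 0, "dy": 0, "dz": 0, "ax": 0, "ay": 0, "az": 0, "grip": 1},
])

```text
time_s: 16.0
eef_pos: [495.4, 77.5, 52.5]
ee_rot: [[-1.0, 0.001, -0.002], [0.001, 1.0, -0.0], [0.002, -0.0, -1.0]]
contact_force: [1.5, -0.5, -0.3]
opening: 56.1
grasp_force: 64.4
```

Run:
```python
from station import imaging
import cv2
f=imaging.grab_frame("wrist"); cv2.imwrite("pics/w5.png",f["pixels"])
```

```text
(no output)
```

View pics/w5.png

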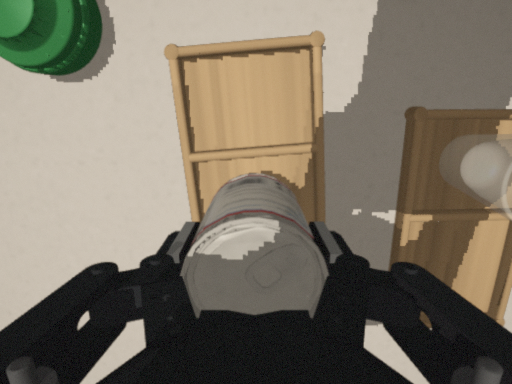

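The wrist view shows the tin at (257,240) over the middle compartment. The glass is fine in the other tray at (490,175).

Emit:
step_arm([
  {"dx": 0, "dy": 0, "dz": 0.012, "ax": 0, "ay": 0, "az": 0, "grip": 1},
  {"dx": 0, "dy": 0, "dz": 0.01, "ax": 0, "ay": 0, "az": 0, "grip": 1},
  {"dx": 0, "dy": 0, "dz": 0.002, "ax": 0, "ay": 0, "az": 0, "grip": 1},
  {"dx": 0, "dy": 0, "dz": 0.002, "ax": 0, "ay": 0, "az": 0, "grip": 1},
  {"dx": 0, "dy": 0, "dz": 0.001, "ax": 0, "ay": 0, "az": 0, "grip": 1},
  {"dx": 0, "dy": 0, "dz": 0, "ax": 0, "ay": 0, "az": 0, "grip": 1},
  {"dx": 0, "dy": 0, "dz": 0, "ax": 0, "ay": 0, "az": 0, "grip": 1},
])

```text
time_s: 16.75
eef_pos: [495.7, 77.5, 26.9]
ee_rot: [[-1.0, 0.001, -0.003], [0.001, 1.0, -0.0], [0.003, -0.0, -1.0]]
contact_force: [-5.7, 0.3, 8.3]
opening: 56.5
grasp_force: 65.3
```

Emit:
step_arm([
  {"dx": 0, "dy": 0, "dz": 0, "ax": 0, "ay": 0, "az": 0, "grip": 0},
  {"dx": 0, "dy": 0, "dz": 0, "ax": 0, "ay": 0, "az": 0, "grip": -1},
  {"dx": 0, "dy": 0, "dz": 0, "ax": 0, "ay": 0, "az": 0, "grip": -1},
  {"dx": 0, "dy": 0, "dz": 0, "ax": 0, "ay": 0, "az": 0, "grip": -1},
  {"dx": 0, "dy": 0, "dz": -0.02, "ax": 0, "ay": 0, "az": 0, "grip": -1},
  {"dx": 0, "dy": 0, "dz": -0.03, "ax": 0, "ay": 0, "az": 0, "grip": -1},
  {"dx": 0, "dy": 0, "dz": -0.03, "ax": 0, "ay": 0, "az": 0, "grip": -1},
  {"dx": 0, "dy": 0, "dz": -0.035, "ax": 0, "ay": 0, "az": 0, "grip": -1},
  {"dx": 0.0111, "dy": -0.0399, "dz": 0, "ax": 0, "ay": 0, "az": 0, "grip": -1},
  {"dx": 0.0111, "dy": -0.0399, "dz": 0, "ax": 0, "ay": 0, "az": 0, "grip": -1},
  {"dx": 0.0111, "dy": -0.0399, "dz": 0, "ax": 0, "ay": 0, "az": 0, "grip": -1},
  {"dx": 0.0111, "dy": -0.0399, "dz": 0, "ax": 0, "ay": 0, "az": 0, "grip": -1},
  {"dx": 0.0111, "dy": -0.0399, "dz": 0, "ax": 0, "ay": 0, "az": 0, "grip": -1},
  {"dx": 0.0111, "dy": -0.0399, "dz": 0, "ax": 0, "ay": 0, "az": 0, "grip": -1},
  {"dx": 0.0111, "dy": -0.0399, "dz": 0, "ax": 0, "ay": 0, "az": 0, "grip": -1},
  {"dx": 0.0111, "dy": -0.0399, "dz": 0, "ax": 0, "ay": 0, "az": 0, "grip": -1},
  {"dx": 0.0111, "dy": -0.0399, "dz": 0, "ax": 0, "ay": 0, "az": 0, "grip": -1},
  {"dx": 0.0111, "dy": -0.0399, "dz": 0, "ax": 0, "ay": 0, "az": 0, "grip": -1},
  {"dx": 0, "dy": 0, "dz": 0, "ax": 0, "ay": 0, "az": 0, "grip": -1},
  {"dx": 0, "dy": 0, "dz": 0, "ax": 0, "ay": 0, "az": 0, "grip": -1},
])

```text
time_s: 18.75
eef_pos: [384.8, -321.8, 140.7]
ee_rot: [[-1.0, 0.003, 0.0], [0.003, 1.0, 0.001], [-0.0, 0.001, -1.0]]
contact_force: [0.0, 0.1, -0.2]
opening: 85.2
grasp_force: 0.0
```

Run:
```python
from station import bot, imaging
import cv2, numpy as np
from h import *
f=imaging.grab_frame("wrist")
P=cloud(f).reshape(-1,3); q=P[(abs(P[:,2]-104)<5)&(np.hypot(P[:,0]-385,P[:,1]+321)<45)]
print("jar",len(q),cv2.minEnclosingCircle(q[:,:2].astype(np.float32)))
f=imaging.grab_frame("top"); P=cloud(f).reshape(-1,3); q=P[(abs(P[:,2]-73)<6)&(np.hypot(P[:,0]-496,P[:,1]-78)<50)]
print("tin",len(q),cv2.minEnclosingCircle(q[:,:2].astype(np.float32)),q[:,2].mean())
print(bot.get_obs()["eef_pos"])
```

```text
jar 2719 ((386.893310546875, -321.349853515625), 20.367141723632812)
tin 270 ((494.5, 78.01427459716797), 29.056737899780273) 71.34051303927608
[ 385.11477019 -320.18862065  140.39079245]
```

Emit:
step_arm([
  {"dx": -0.001, "dy": 0, "dz": 0.03, "ax": 0, "ay": 0, "az": 0, "grip": -1},
  {"dx": 0, "dy": 0, "dz": 0.03, "ax": 0, "ay": 0, "az": 0, "grip": -1},
  {"dx": 0, "dy": 0, "dz": 0.02, "ax": 0, "ay": 0, "az": 0, "grip": -1},
  {"dx": 0, "dy": 0, "dz": 0.01, "ax": 0, "ay": 0, "az": 0, "grip": -1},
  {"dx": 0, "dy": 0, "dz": 0, "ax": 0, "ay": 0, "az": 0, "grip": 0},
  {"dx": 0, "dy": 0, "dz": 0, "ax": 0, "ay": 0, "az": 0, "grip": 0.5},
  {"dx": 0, "dy": 0, "dz": 0, "ax": 0, "ay": 0, "az": 0, "grip": 1},
  {"dx": 0, "dy": 0, "dz": 0, "ax": 0, "ay": 0, "az": 0, "grip": 1},
  {"dx": 0, "dy": 0, "dz": 0, "ax": 0, "ay": 0, "az": 0, "grip": 1},
  {"dx": 0, "dy": 0, "dz": 0, "ax": 0, "ay": 0, "az": 0, "grip": 1},
  {"dx": 0, "dy": 0, "dz": 0, "ax": 0, "ay": 0, "az": 0, "grip": 1},
])

```text
time_s: 19.95
eef_pos: [387.2, -322.1, 52.4]
ee_rot: [[-1.0, 0.001, 0.002], [0.001, 1.0, -0.001], [-0.002, -0.001, -1.0]]
contact_force: [1.0, 1.9, 5.6]
opening: 39.2
grasp_force: 60.2
```

Emit:
step_arm([
  {"dx": 0, "dy": 0, "dz": -0.01, "ax": 0, "ay": 0, "az": 0, "grip": 1},
  {"dx": 0, "dy": 0, "dz": -0.02, "ax": 0, "ay": 0, "az": 0, "grip": 1},
  {"dx": 0, "dy": 0, "dz": -0.03, "ax": 0, "ay": 0, "az": 0, "grip": 1},
  {"dx": -0.0015, "dy": 0.015, "dz": -0.02, "ax": 0, "ay": 0, "az": 0, "grip": 1},
  {"dx": -0.0035, "dy": 0.035, "dz": 0, "ax": 0, "ay": 0, "az": 0, "grip": 1},
  {"dx": -0.0035, "dy": 0.035, "dz": 0, "ax": 0, "ay": 0, "az": 0, "grip": 1},
  {"dx": -0.0035, "dy": 0.035, "dz": 0, "ax": 0, "ay": 0, "az": 0, "grip": 1},
  {"dx": -0.0035, "dy": 0.035, "dz": 0, "ax": 0, "ay": 0, "az": 0, "grip": 1},
  {"dx": -0.0035, "dy": 0.035, "dz": 0, "ax": 0, "ay": 0, "az": 0, "grip": 1},
  {"dx": -0.0035, "dy": 0.035, "dz": 0, "ax": 0, "ay": 0, "az": 0, "grip": 1},
  {"dx": -0.0035, "dy": 0.035, "dz": 0, "ax": 0, "ay": 0, "az": 0, "grip": 1},
  {"dx": -0.0035, "dy": 0.035, "dz": 0, "ax": 0, "ay": 0, "az": 0, "grip": 1},
  {"dx": -0.0035, "dy": 0.035, "dz": 0, "ax": 0, "ay": 0, "az": 0, "grip": 1},
  {"dx": -0.003, "dy": 0.035, "dz": 0, "ax": 0, "ay": 0, "az": 0, "grip": 1},
  {"dx": -0.002, "dy": 0.0185, "dz": 0, "ax": 0, "ay": 0, "az": 0, "grip": 1},
  {"dx": -0.001, "dy": 0.01, "dz": 0.005, "ax": 0, "ay": 0, "az": 0, "grip": 1},
  {"dx": 0, "dy": 0, "dz": 0.02, "ax": 0, "ay": 0, "az": 0, "grip": 1},
  {"dx": 0, "dy": 0, "dz": 0.025, "ax": 0, "ay": 0, "az": 0, "grip": 1},
  {"dx": 0, "dy": 0, "dz": 0, "ax": 0, "ay": 0, "az": 0, "grip": 1},
  {"dx": 0, "dy": 0, "dz": 0, "ax": 0, "ay": 0, "az": 0, "grip": 1},
])

```text
time_s: 21.95
eef_pos: [424.8, 71.7, 80.5]
ee_rot: [[-1.0, 0.001, -0.002], [0.001, 1.0, -0.0], [0.002, -0.0, -1.0]]
contact_force: [-0.3, 1.0, 0.2]
opening: 39.9
grasp_force: 60.4
```

Run:
```python
from station import imaging
import cv2, numpy as np
a=imaging.grab_frame("wrist")["pixels"]; b=imaging.grab_frame("scene")["pixels"][130:260,100:360]
cv2.imwrite("pics/w6.png",np.hstack([cv2.resize(a,(400,300)),cv2.resize(b,(400,300))]))
```

```text
(no output)
```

View pics/w6.png

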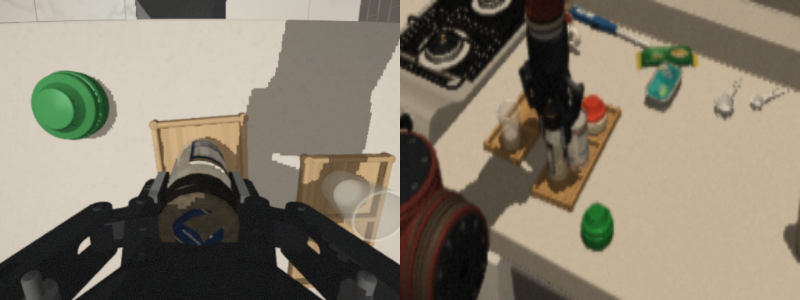

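The wrist view shows the jar at (205,190) within the near-end compartment. The scene view shows the tin and timer standing in the tray. Lowering.

Emit:
step_arm([
  {"dx": 0.0005, "dy": 0, "dz": 0.012, "ax": 0, "ay": 0, "az": 0, "grip": 1},
  {"dx": 0, "dy": 0, "dz": 0.01, "ax": 0, "ay": 0, "az": 0, "grip": 1},
  {"dx": 0, "dy": 0, "dz": 0.002, "ax": 0, "ay": 0, "az": 0, "grip": 1},
  {"dx": 0, "dy": 0, "dz": 0.002, "ax": 0, "ay": 0, "az": 0, "grip": 1},
  {"dx": 0, "dy": 0, "dz": 0.001, "ax": 0, "ay": 0, "az": 0, "grip": 1},
  {"dx": 0, "dy": 0, "dz": 0, "ax": 0, "ay": 0, "az": 0, "grip": 1},
  {"dx": 0, "dy": 0, "dz": 0, "ax": 0, "ay": 0, "az": 0, "grip": 1},
])

```text
time_s: 22.75
eef_pos: [424.3, 72.2, 55.4]
ee_rot: [[-1.0, 0.0, -0.004], [0.0, 1.0, -0.0], [0.004, -0.0, -1.0]]
contact_force: [-6.9, 0.1, 15.7]
opening: 39.8
grasp_force: 61.9
```

Emit:
step_arm([
  {"dx": 0, "dy": 0, "dz": 0, "ax": 0, "ay": 0, "az": 0, "grip": 0.4},
  {"dx": 0, "dy": 0, "dz": 0, "ax": 0, "ay": 0, "az": 0, "grip": -1},
  {"dx": 0, "dy": 0, "dz": 0, "ax": 0, "ay": 0, "az": 0, "grip": -1},
  {"dx": 0, "dy": 0, "dz": 0, "ax": 0, "ay": 0, "az": 0, "grip": -1},
  {"dx": 0, "dy": 0, "dz": -0.02, "ax": 0, "ay": 0, "az": 0, "grip": -1},
  {"dx": 0, "dy": 0, "dz": -0.03, "ax": 0, "ay": 0, "az": 0, "grip": -1},
  {"dx": 0, "dy": 0, "dz": -0.035, "ax": 0, "ay": 0, "az": 0, "grip": -1},
  {"dx": 0, "dy": 0, "dz": -0.035, "ax": 0, "ay": 0, "az": 0, "grip": -1},
  {"dx": -0.008, "dy": -0.041, "dz": 0, "ax": 0, "ay": 0, "az": 0, "grip": -1},
  {"dx": -0.008, "dy": -0.041, "dz": 0, "ax": 0, "ay": 0, "az": 0, "grip": -1},
  {"dx": -0.008, "dy": -0.041, "dz": 0, "ax": 0, "ay": 0, "az": 0, "grip": -1},
  {"dx": -0.008, "dy": -0.041, "dz": 0, "ax": 0, "ay": 0, "az": 0, "grip": -1},
  {"dx": -0.008, "dy": -0.041, "dz": 0, "ax": 0, "ay": 0, "az": 0, "grip": -1},
  {"dx": -0.008, "dy": -0.041, "dz": 0, "ax": 0, "ay": 0, "az": 0, "grip": -1},
  {"dx": -0.008, "dy": -0.041, "dz": 0, "ax": 0, "ay": 0, "az": 0, "grip": -1},
  {"dx": -0.008, "dy": -0.041, "dz": 0, "ax": 0, "ay": 0, "az": 0, "grip": -1},
  {"dx": -0.008, "dy": -0.041, "dz": 0, "ax": 0, "ay": 0, "az": 0, "grip": -1},
  {"dx": -0.008, "dy": -0.041, "dz": 0, "ax": 0, "ay": 0, "az": 0, "grip": -1},
  {"dx": -0.008, "dy": -0.041, "dz": 0, "ax": 0, "ay": 0, "az": 0, "grip": -1},
  {"dx": -0.007, "dy": -0.041, "dz": 0, "ax": 0, "ay": 0, "az": 0, "grip": -1},
])

```text
time_s: 24.75
eef_pos: [519.6, -421.5, 172.9]
ee_rot: [[-1.0, 0.001, -0.0], [0.001, 1.0, 0.001], [0.0, 0.001, -1.0]]
contact_force: [0.3, 0.0, 0.7]
opening: 85.6
grasp_force: 0.0
```

Emit:
step_arm([
  {"dx": 0, "dy": 0, "dz": 0, "ax": 0, "ay": 0, "az": 0, "grip": -1},
  {"dx": 0, "dy": 0, "dz": 0, "ax": 0, "ay": 0, "az": 0, "grip": -1},
])

```text
time_s: 24.95
eef_pos: [519.1, -420.4, 172.6]
ee_rot: [[-1.0, 0.002, -0.001], [0.002, 1.0, 0.002], [0.001, 0.002, -1.0]]
contact_force: [-0.2, 0.9, -0.5]
opening: 85.7
grasp_force: 0.0
```

Run:
```python
from station import bot, imaging
import cv2, numpy as np
from h import *
f=imaging.grab_frame("wrist")
P=cloud(f).reshape(-1,3); q=P[(abs(P[:,2]-132)<6)&(np.hypot(P[:,0]-519,P[:,1]+420)<45)]
print("can",len(q),cv2.minEnclosingCircle(q[:,:2].astype(np.float32)))
f=imaging.grab_frame("top"); P=cloud(f).reshape(-1,3); q=P[(abs(P[:,2]-106)<6)&(np.hypot(P[:,0]-424,P[:,1]-72)<50)]
print("jar",len(q),cv2.minEnclosingCircle(q[:,:2].astype(np.float32)),q[:,2].mean())
print(bot.get_obs()["eef_pos"])
```

```text
can 3241 ((521.8665771484375, -421.42156982421875), 23.344358444213867)
jar 160 ((422.43817138671875, 71.05858612060547), 20.58832359313965) 106.89624185772534
[ 519.19079653 -418.67197386  172.94604822]
```

Emit:
step_arm([
  {"dx": -0.001, "dy": -0.0005, "dz": 0.03, "ax": 0, "ay": 0, "az": 0, "grip": -1},
  {"dx": 0, "dy": 0, "dz": 0.03, "ax": 0, "ay": 0, "az": 0, "grip": -1},
  {"dx": 0, "dy": 0, "dz": 0.02, "ax": 0, "ay": 0, "az": 0, "grip": -1},
  {"dx": 0, "dy": 0, "dz": 0.012, "ax": 0, "ay": 0, "az": 0, "grip": -1},
  {"dx": 0, "dy": 0, "dz": 0, "ax": 0, "ay": 0, "az": 0, "grip": 0},
  {"dx": 0, "dy": 0, "dz": 0, "ax": 0, "ay": 0, "az": 0, "grip": 1},
  {"dx": 0, "dy": 0, "dz": 0, "ax": 0, "ay": 0, "az": 0, "grip": 1},
  {"dx": 0, "dy": 0, "dz": 0, "ax": 0, "ay": 0, "az": 0, "grip": 1},
  {"dx": 0, "dy": 0, "dz": 0, "ax": 0, "ay": 0, "az": 0, "grip": 1},
  {"dx": 0, "dy": 0, "dz": 0, "ax": 0, "ay": 0, "az": 0, "grip": 1},
  {"dx": 0, "dy": 0, "dz": -0.01, "ax": 0, "ay": 0, "az": 0, "grip": 1},
  {"dx": 0, "dy": 0, "dz": -0.02, "ax": 0, "ay": 0, "az": 0, "grip": 1},
  {"dx": 0, "dy": 0, "dz": -0.03, "ax": 0, "ay": 0, "az": 0, "grip": 1},
  {"dx": 0, "dy": 0, "dz": -0.03, "ax": 0, "ay": 0, "az": 0, "grip": 1},
  {"dx": 0, "dy": 0, "dz": -0.01, "ax": 0, "ay": 0, "az": 0, "grip": 1},
])

```text
time_s: 26.55
eef_pos: [521.6, -421.6, 185.2]
ee_rot: [[-1.0, 0.001, 0.003], [0.001, 1.0, -0.004], [-0.003, -0.004, -1.0]]
contact_force: [1.2, -0.2, -2.8]
opening: 50.8
grasp_force: 63.0
```

Emit:
step_arm([
  {"dx": 0, "dy": 0.0115, "dz": 0, "ax": 0, "ay": 0, "az": 0, "grip": 1},
  {"dx": -0.0013, "dy": 0.02, "dz": 0, "ax": 0, "ay": 0, "az": 0, "grip": 1},
  {"dx": -0.0013, "dy": 0.035, "dz": 0, "ax": 0, "ay": 0, "az": 0, "grip": 1},
  {"dx": -0.0013, "dy": 0.035, "dz": 0, "ax": 0, "ay": 0, "az": 0, "grip": 1},
  {"dx": -0.0013, "dy": 0.035, "dz": 0, "ax": 0, "ay": 0, "az": 0, "grip": 1},
  {"dx": -0.0013, "dy": 0.035, "dz": 0, "ax": 0, "ay": 0, "az": 0, "grip": 1},
  {"dx": -0.0013, "dy": 0.035, "dz": 0, "ax": 0, "ay": 0, "az": 0, "grip": 1},
  {"dx": -0.0013, "dy": 0.035, "dz": 0, "ax": 0, "ay": 0, "az": 0, "grip": 1},
  {"dx": -0.0013, "dy": 0.035, "dz": 0, "ax": 0, "ay": 0, "az": 0, "grip": 1},
  {"dx": -0.0013, "dy": 0.035, "dz": 0, "ax": 0, "ay": 0, "az": 0, "grip": 1},
  {"dx": -0.0013, "dy": 0.035, "dz": 0, "ax": 0, "ay": 0, "az": 0, "grip": 1},
  {"dx": -0.0013, "dy": 0.035, "dz": 0, "ax": 0, "ay": 0, "az": 0, "grip": 1},
  {"dx": -0.0013, "dy": 0.035, "dz": 0, "ax": 0, "ay": 0, "az": 0, "grip": 1},
  {"dx": -0.0013, "dy": 0.035, "dz": 0, "ax": 0, "ay": 0, "az": 0, "grip": 1},
  {"dx": -0.0013, "dy": 0.035, "dz": 0, "ax": 0, "ay": 0, "az": 0, "grip": 1},
  {"dx": -0.0013, "dy": 0.035, "dz": 0, "ax": 0, "ay": 0, "az": 0, "grip": 1},
  {"dx": -0.0013, "dy": 0.035, "dz": 0, "ax": 0, "ay": 0, "az": 0, "grip": 1},
  {"dx": -0.0013, "dy": 0.035, "dz": 0, "ax": 0, "ay": 0, "az": 0, "grip": 1},
  {"dx": -0.0013, "dy": 0.035, "dz": 0, "ax": 0, "ay": 0, "az": 0, "grip": 1},
  {"dx": 0, "dy": 0.017, "dz": 0, "ax": 0, "ay": 0, "az": 0, "grip": 1},
])

```text
time_s: 28.55
eef_pos: [540.9, 226.3, 178.8]
ee_rot: [[-1.0, -0.002, -0.006], [-0.002, 1.0, -0.0], [0.006, -0.0, -1.0]]
contact_force: [-0.5, 0.1, -2.1]
opening: 50.7
grasp_force: 63.2
```

Emit:
step_arm([
  {"dx": 0, "dy": 0, "dz": 0, "ax": 0, "ay": 0, "az": 0, "grip": 1},
  {"dx": 0, "dy": 0, "dz": 0.03, "ax": 0, "ay": 0, "az": 0, "grip": 1},
  {"dx": 0, "dy": 0, "dz": 0.03, "ax": 0, "ay": 0, "az": 0, "grip": 1},
  {"dx": 0, "dy": 0, "dz": 0.01, "ax": 0, "ay": 0, "az": 0, "grip": 1},
  {"dx": 0, "dy": 0, "dz": 0, "ax": 0, "ay": 0, "az": 0, "grip": 1},
  {"dx": 0, "dy": 0, "dz": 0, "ax": 0, "ay": 0, "az": 0, "grip": 1},
])

```text
time_s: 29.15
eef_pos: [544.7, 222.6, 112.3]
ee_rot: [[-1.0, 0.001, 0.0], [0.001, 1.0, -0.0], [-0.0, -0.0, -1.0]]
contact_force: [-0.2, 0.3, -2.5]
opening: 50.7
grasp_force: 63.3
```

Run:
```python
from station import imaging
import cv2, numpy as np
a=imaging.grab_frame("wrist")["pixels"]; b=imaging.grab_frame("scene")["pixels"][130:260,100:360]
cv2.imwrite("pics/w7.png",np.hstack([cv2.resize(a,(400,300)),cv2.resize(b,(400,300))]))
```

```text
(no output)
```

View pics/w7.png

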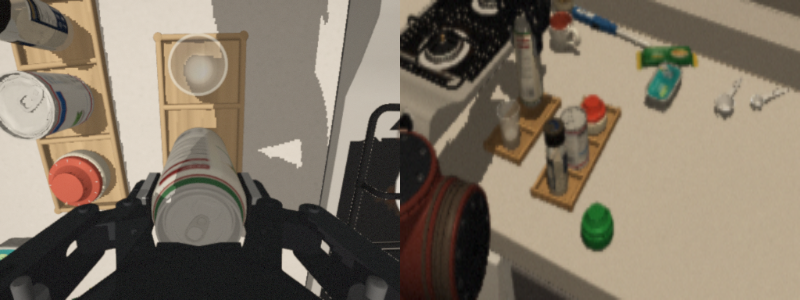

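The view shows the can at (200,190) over the larger compartment, with the other four things standing in place. Lowering and releasing.

Emit:
step_arm([
  {"dx": 0, "dy": 0, "dz": 0.012, "ax": 0, "ay": 0, "az": 0, "grip": 1},
  {"dx": 0, "dy": 0, "dz": 0.01, "ax": 0, "ay": 0, "az": 0, "grip": 1},
  {"dx": 0, "dy": 0, "dz": 0.002, "ax": 0, "ay": 0, "az": 0, "grip": 1},
  {"dx": 0, "dy": 0, "dz": 0.002, "ax": 0, "ay": 0, "az": 0, "grip": 1},
  {"dx": 0, "dy": 0, "dz": 0.001, "ax": 0, "ay": 0, "az": 0, "grip": 1},
  {"dx": 0, "dy": 0, "dz": 0, "ax": 0, "ay": 0, "az": 0, "grip": 1},
  {"dx": 0, "dy": 0, "dz": 0, "ax": 0, "ay": 0, "az": 0, "grip": 1},
])

```text
time_s: 29.95
eef_pos: [544.6, 222.9, 87.0]
ee_rot: [[-1.0, 0.0, -0.001], [0.0, 1.0, -0.001], [0.001, -0.001, -1.0]]
contact_force: [-4.9, -1.1, 9.2]
opening: 50.8
grasp_force: 64.5
```

Emit:
step_arm([
  {"dx": 0, "dy": 0, "dz": 0, "ax": 0, "ay": 0, "az": 0, "grip": 0},
  {"dx": 0, "dy": 0, "dz": 0, "ax": 0, "ay": 0, "az": 0, "grip": -1},
  {"dx": 0, "dy": 0, "dz": 0, "ax": 0, "ay": 0, "az": 0, "grip": -1},
  {"dx": 0, "dy": 0, "dz": 0, "ax": 0, "ay": 0, "az": 0, "grip": -1},
  {"dx": 0, "dy": 0, "dz": -0.02, "ax": 0, "ay": 0, "az": 0, "grip": -1},
  {"dx": 0, "dy": 0, "dz": -0.03, "ax": 0, "ay": 0, "az": 0, "grip": -1},
  {"dx": 0, "dy": 0, "dz": -0.04, "ax": 0, "ay": 0, "az": 0, "grip": -1},
  {"dx": 0, "dy": 0, "dz": -0.04, "ax": 0, "ay": 0, "az": 0, "grip": -1},
  {"dx": 0.02, "dy": -0.03, "dz": -0.02, "ax": 0, "ay": 0, "az": 0, "grip": -1},
  {"dx": 0.02, "dy": -0.04, "dz": 0, "ax": 0, "ay": 0, "az": 0, "grip": -1},
  {"dx": 0.02, "dy": -0.04, "dz": 0, "ax": 0, "ay": 0, "az": 0, "grip": -1},
  {"dx": 0, "dy": -0.04, "dz": 0, "ax": 0, "ay": 0, "az": 0, "grip": -1},
  {"dx": 0, "dy": -0.04, "dz": 0, "ax": 0, "ay": 0, "az": 0, "grip": -1},
  {"dx": 0, "dy": -0.04, "dz": 0, "ax": 0, "ay": 0, "az": 0, "grip": -1},
  {"dx": 0, "dy": -0.04, "dz": 0, "ax": 0, "ay": 0, "az": 0, "grip": -1},
  {"dx": 0, "dy": -0.04, "dz": 0, "ax": 0, "ay": 0, "az": 0, "grip": -1},
  {"dx": 0, "dy": -0.04, "dz": 0, "ax": 0, "ay": 0, "az": 0, "grip": -1},
  {"dx": 0, "dy": -0.04, "dz": 0, "ax": 0, "ay": 0, "az": 0, "grip": -1},
  {"dx": 0, "dy": 0, "dz": 0, "ax": 0, "ay": 0, "az": 0, "grip": -1},
  {"dx": 0, "dy": 0, "dz": 0, "ax": 0, "ay": 0, "az": 0, "grip": -1},
])

```text
time_s: 31.95
eef_pos: [483.9, -167.4, 234.5]
ee_rot: [[-1.0, 0.003, -0.0], [0.003, 1.0, 0.001], [0.0, 0.001, -1.0]]
contact_force: [-0.2, 0.6, 0.5]
opening: 85.1
grasp_force: 0.0
```

Run:
```python
from station import bot, imaging
from h import *
f=imaging.grab_frame("top"); P=cloud(f).reshape(-1,3)
C=(508,79,4.6);D=(509.5,223,1.1)
for n,h,x,y,T in(("jar",105,424,72,C),("tin",72,496,78,C),("timer",44,580,85,C),("glass",62,464,221,D),("can",134,544,223,D)):
    q=P[(abs(P[:,2]-h-1)<7)&(np.hypot(P[:,0]-x,P[:,1]-y)<42)]
    c,r=cv2.minEnclosingCircle(q[:,:2].astype(np.float32)); a=np.radians(T[2]); d=np.array(c)-T[:2]
    print(n,len(q),np.round(c,1),round(r,1),"z",q[:,2].mean().round(1),"along",(d@[np.cos(a),np.sin(a)]).round(1),"across",(d@[-np.sin(a),np.cos(a)]).round(1))
s=imaging.grab_frame("scene")["pixels"][80:250,110:330]
cv2.imwrite("pics/end.png",np.hstack([cv2.resize(s,(400,309)),cv2.resize(f["pixels"][140:280,100:281],(400,309))]))
```

```text
jar 163 [422.3  71. ] 20.8 z 106.7 along -86.1 across -1.1
tin 282 [493.6  76.2] 28.8 z 71.5 along -14.5 across -1.7
timer 125 [575.2  79.8] 24.8 z 44.0 along 67.1 across -4.6
glass 71 [464.8 219.1] 24.8 z 62.0 along -44.8 across -3.1
can 207 [544.  219.9] 23.9 z 132.6 along 34.4 across -3.8
```

View pics/end.png

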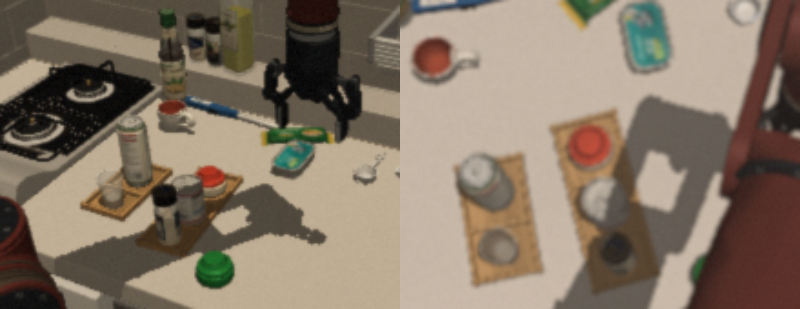

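The pictures show all five things upright in their compartments, the cup and tub untouched, and the gripper clear. Handing in.

```bash
python3 -c "
from station import bot
print(bot.finish_job())"
```

```text
the job is handed in; nothing more can be done
None
```

I made up both kits and handed the job in after about 32 s of robot time: in the last pictures all five things stand upright in their compartments and the cup and tub look untouched; no verdict came back.

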